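Latch the green filter over the microscope lamp

TASK

Bring the green filter over the lamp of the microscope's light base: with the fingertips, push the blue knob of the sprung filter slide inwards until its catch is well past the stop pin, then ease off so that the slide comes back under your finger, not flying back, and latches on the stop pin at its mid position, and take the hand away. Only push the knob, do not grip it, and leave the jar, the dish, the eyepiece and the bottle standing where they are.

Things in the scene. Friction and masses are not known exactly. Their poses are not given: they have to be found in the camera images.
- light_base: light base of a stereo microscope: pale grey flat casting, 220 mm (own x) by 280 mm (own y), top at 62 mm, with a 90 mm round glass plate in its top showing lamp window and filter slide. Fixed. Origin: centre of its underside, on the bench; z up. The slide's rod comes out of the middle of the side facing own -x, 46 mm up, and is pushed along own +x. At the own -y edge a capped socket, 82 mm high.
- filter_knob (a point): centre of the flat outer face of the slide's blue knob, 46 mm above the bench. The knob is a disc, 24 mm in diameter, 14 mm thick, on a 10 mm steel rod; its axis is horizontal and it is pushed square on this face along the point's own +x (= the light base's +x). The face stands off the side of the base by 66 mm with the slide out, 28 mm latched, 18 mm fully in.
- knob_centre (a point): centre of the blue knob, 7 mm behind its outer face
- filter_slide (a joint): travel, m: 0 = out (start; held there by its spring), 0.038 = mid position, latched, filter over the lamp, 0.048 = fully in, hard stop. Spring: 4 N at 0, 8 N at 0.048, and up to 4 N more while its ramp lifts the stop pin (0.018 to 0.037). The pin has dropped behind the catch by 0.0385; let back from beyond, the slide stops on the pin; from less it returns to 0. Let go suddenly it flies back.
- stop_pin (a joint): height of the sprung stop pin, m: 0 = down (start, and again when it has dropped behind the catch); the slide's ramp raises it about 0.006 in passing. It works by itself. Its black head, 14 mm wide, stands on the base's top 62 mm from the centre towards own -x, top 84 mm above the bench (91 mm raised).
- sample_jar: amber glass jar with a black cap, 40 mm in diameter, 50 mm high, on the bench about 110 mm to one side of the knob; origin at the centre of its underside. Stays.
- petri_dish: clear dish with a stone in it, 60 mm in diameter, 17 mm high, on the bench about 120 mm to the other side of the knob; origin at the centre of its underside. Stays.
- eyepiece: dark spare eyepiece standing on its narrow end, 38 mm in diameter, 52 mm high, on the far side of the base from the knob; origin at the centre of its underside. Stays.
- lens_cleaner: white bottle with a blue cap, 34 mm in diameter, 85 mm high, on the far side of the base from the knob; origin at the centre of its underside. Stays.

How it is judged (in metres and radians):
On the way:
1. the slide is pushed in past the stop pin (beyond 38.5 mm) (value of joint filter_slide above 0.0385 m), for 0.02 s.
At the end, for the whole second after the job is handed in: The filter slide rests latched on its stop pin at mid position (travel 36.5 to 38.8 mm), with the pin down and the slide at rest; jar, dish, eyepiece and bottle stand within 20 mm of where they were (value of joint filter_slide between 0.0365 and 0.0388 m and velocity of joint filter_slide between -0.005 and 0.005 m/s and value of joint stop_pin below 0.002 m and distance of each of sample_jar, petri_dish, eyepiece, lens_cleaner from where it was at the start of the episode below 0.02 m); the robot touches nothing.
It fails at once if the slide flies back (faster than 0.25 m/s) instead of being eased back (velocity of joint filter_slide below -0.25 m/s).
It fails at once if the knob is gripped between the fingers instead of pushed (contact force between the fingers and filter_slide above 0.5 N and horizontal distance between the grasp point and knob_centre below 0.006 m).
It fails at once if the jar, dish, eyepiece or bottle is lifted, knocked over or shoved (more than 20 mm, or tipped 30 degrees) (distance of any of sample_jar, petri_dish, eyepiece, lens_cleaner from where it was at the start of the episode above 0.02 m or angle between any of sample_jar, petri_dish, eyepiece, lens_cleaner's own z axis and vertical above 0.52 rad).
It also fails if it takes over 38 s, if anything falls off the work surface, if the arm or the gripper's body presses on something with over 40 N, if the wrist force passes 120 N, or if a joint passes its speed limit or range.

ROBOT

A 6-joint arm with a two-finger parallel gripper is mounted at the origin on the work surface. World frame = base frame: x ahead of the robot, y to its left, z up, the work surface at z = 0. Lengths are in mm, angles in degrees, forces in N, time in s.
With the tool pointing down it reaches from about 350 to 850 mm from the base axis. Payload 8.1 kg.
Tool frame: the origin (TCP) lies midway between the tips of the shut fingers; the grasp point (between the pads) lies 19 mm behind it (r.pinch_z is the distance from the TCP to the grasp point, in mm); z points along the fingers, y is the line along which they close (so a half turn about z gives the same grasp; the last joint's range is limited). The gripper opens to 85 mm and grips with 20 to 120 N. Pads are 22 mm wide; open, the fingers measure 114 mm over their backs; the gripper's body (76 mm by 85 mm) begins 54 mm behind the grasp point. The pads swing forward as they close: fully open they stand 13 mm farther back than shut.
Start: joints at [-78.805, 7.471, 85.268, -0, 87.261, -4.893], TCP at [166.295, -576.499, 231.292] pointing down, gripper open.
Joint ranges: [-169.43, 169.43], [-51.17, 129.36], [1.28, 143.12], [-76.62, 256.62], [0, 156.53], [-152.29, 152.29]. Speed limits (degrees/s): [136.94, 136.94, 159.86, 180, 180, 180].

INTERFACE

Orientations are given as [roll, pitch, yaw] about the fixed x, y, z axes, in that order (R = Rz(yaw) Ry(pitch) Rx(roll)).
In Python, from bench import sensors, optics, job, r gives the robot as it stands.
- The arm moves only by the tool play_rows, never from a script. Its argument "motion" is a list that holds one entry, the list of rows, each a list of 6 numbers: the shift along the tool's x, y, z in cm, then the turn, a rotation vector about the tool's x, y, z in degrees. In form: [[[x, y, z, ax, ay, az], ...]]. A call has 1 to 5 rows; each row is the pose to reach, as a shift and turn from the pose commanded when the call began, along the tool's axes at that moment; what a row does not reach only later rows make up. A row lasts 1/10 s, in which the tool goes at most 50 mm and 8.59 degrees, less where a joint would pass 70% of its speed; a pose out of reach is approached as far as the arm can. A call with a gripper value outside its range is refused whole. "jaw" is the opening, from 0 (shut) to 1 (fully open), set as the call begins (left out, the last holds). The fingers move at their own pace and stop on an object; "squeeze" is the grip in N (left out, the last holds). Time passes only in rows, so rows that repeat a pose let the fingers close. It gives the time, the measured TCP pose, the force, the opening and the grip force at its end, in the units of the state.
- sensors.sense(): the state, without advancing time (a new reading comes with each control period).
- optics.snapshot(name): name is "scene" or "top" or "wrist"; returns a dict with "pixels" (480x640x3 uint8, red, green, blue), "mtx" (3x3 intrinsics, pixels), "R" (3x3) and "t" (3): a world point X has camera coordinates R X + t; the wrist camera has in their place "T_tool_cam" (4x4, takes a point from camera to tool coordinates, whose origin is the TCP and whose axes are the flange's). Camera axes: x right, y down, z forward; pixel columns grow to the right and rows downward; lengths in mm; the calibration is good to about 2 mm. A picture is of the moment at which its call begins: read the wrist's pose just before it. There is no depth.
- job.hand_in(): hands the job in; it is judged then, once.
The state is a dict: "time": time; "joint_pos": joint angles; "qd": joint speeds; "joint_efforts": joint torques, N m; "tool_pos": TCP position; "tcp_rot": TCP orientation; "ft_force": force on the tool from outside, world axes, zero at the start; "wrist_torque": the same for the moment, N m; "finger_gap": finger opening in mm; "grip_force": force on a finger pad.
Only numpy, scipy, OpenCV 4.12 (cv2) and the standard library are available. Lean on these libraries where they do the work, as an engineer would, in place of code of your own. Each camera call takes 0.05 s, during which the arm holds its last target. There are 200 camera calls.

## Working session

There is one attempt and no reset: what is moved stays moved. The work goes in short steps, Python scripts to look and compute and a tool call to move; the robot and the scene stay as the last step left them, time stands still between calls to the robot, and variables do not carry over. Pictures are saved under pics/ and viewed, at most 10 in all, crops included, and the job is handed in when it is done.

Besides the shell and the picture viewer there is one more tool, called after ">>>" as name([rows], argument=value, ...), one row to a line, values as JSON. play_rows: Moves the arm, as the interface text tells. Its arguments: {"type":"object","properties":{"motion":{"type":"array","items":{"type":"array","items":{"type":"array","items":{"type":"number"}}}},"jaw":{"type":"number"},"squeeze":{"type":"number"}},"required":["motion"]}

```bash
mkdir -p pics
python3 - <<'E'
from bench import sensors, optics, job, r
import cv2,pickle
s=sensors.sense();print(s)
d={}
for n in("scene","top"):
    p=optics.snapshot(n);d[n]=p
    cv2.imwrite(f"pics/{n}0.png",p["pixels"][:,:,::-1]); print(n,p["mtx"].tolist(),p["R"].tolist(),p["t"].tolist())
pickle.dump(d,open("s0.pkl","wb"))
E
```

```text
{'time': 0.0, 'joint_pos': array([-7.88042960e+01,  7.51483493e+00,  8.53316513e+01,  7.37949489e-04,
        8.72623208e+01, -4.89506282e+00]), 'qd': array([-0.10010858, -0.02182971,  0.03407446,  0.04530349, -0.0877755 ,
       -0.09006759]), 'joint_efforts': array([ 1.81727322e-03, -5.69403327e+01, -5.00544977e+01, -6.13652855e-05,
        1.49704213e-02,  1.06981670e-05]), 'tool_pos': array([ 166.19033138, -575.92979246,  230.22456144]), 'tcp_rot': array([-1.79891653e+02, -1.00189703e-02,  1.60907214e+01]), 'ft_force': array([0.15113055, 0.18595372, 0.69598367]), 'wrist_torque': array([0.02314457, 0.01323724, 0.02071661]), 'grip_force': 0.0, 'finger_gap': 85.19317320230486}
scene [[503.15542622812796, 0.0, 317.3336417398605], [0.0, 503.15542622812796, 244.92348016799104], [0.0, 0.0, 1.0]] [[0.4717712771474994, 0.881700182095444, -0.006054002930120524], [0.48831174138421346, -0.26698562181901314, -0.8308250844601601], [-0.7341549599947781, 0.38900317046879657, -0.5565006990833795]] [-321.24940275744376, -228.24005671893485, 1328.1272102898727]
top [[554.6737743897049, 0.0, 311.0614358355525], [0.0, 554.6737743897049, 241.45982551057656], [0.0, 0.0, 1.0]] [[0.000834413078641312, -0.9999115941331631, 0.013270556615699492], [-0.9853361472303348, -0.003086360169336344, -0.1705964575897901], [0.17062233357944115, -0.012933611211932566, -0.9852516130334039]] [42.75861230558771, 590.9258438391539, 867.8707042049908]
```

View pics/scene0.png

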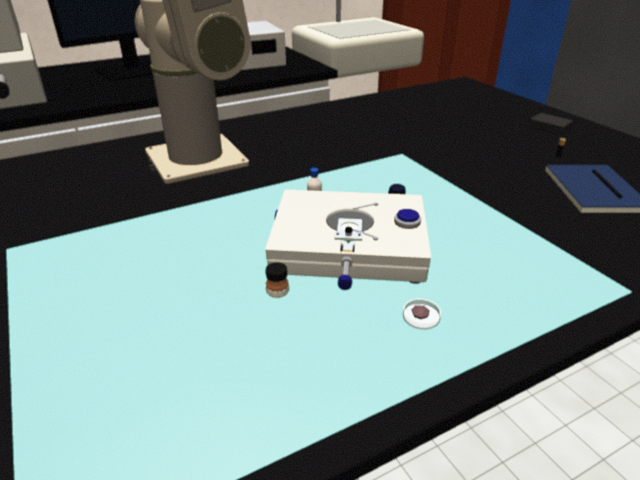

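View pics/top0.png

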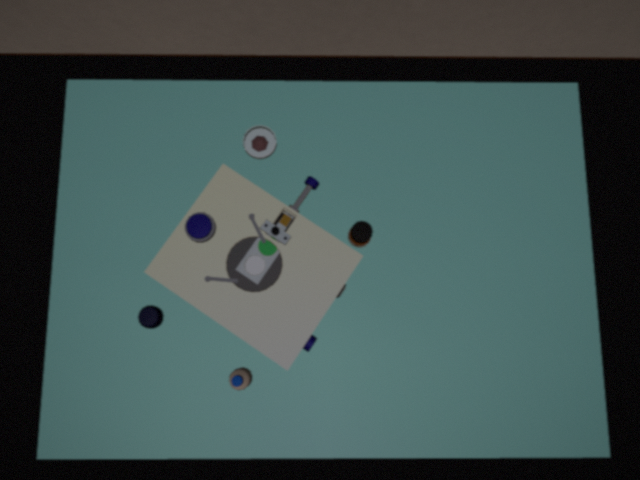

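The scene shows the base with the blue knob at (345,282), the jar at (277,280) and the dish at (421,313). In the top view the knob is at (311,183), the base corners at about (223,164), (362,256), (289,370) and (146,271), and the pin at (275,230). The knob faces away from the robot.

```bash
cat > h.py <<'E'
import numpy as np,cv2
def ray(p,uv,z):
    K,R,t=map(np.array,(p["mtx"],p["R"],p["t"]))
    d=R.T@np.linalg.inv(K)@np.array([*uv,1.]);c=-R.T@t
    return c+d*(z-c[2])/d[2]
def blue(p):
    h=cv2.cvtColor(np.ascontiguousarray(p["pixels"]),cv2.COLOR_RGB2HSV)
    m=cv2.inRange(h,(112,120,40),(130,255,255))
    n,l,s,c=cv2.connectedComponentsWithStats(m)
    return [(s[i].tolist(),c[i].round(1)) for i in range(1,n) if s[i][4]>15],l
def bright(p):
    h=cv2.cvtColor(np.ascontiguousarray(p["pixels"]),cv2.COLOR_RGB2HSV)
    return cv2.inRange(h,(0,0,100),(40,70,255))
E
python3 - <<'E'
from h import *
import pickle
d=pickle.load(open("s0.pkl","rb"));p=d["top"]
for n in d: print(n,blue(d[n])[0])
c=[ray(p,u,62)for u in((223,164),(362,256),(289,370),(146,271))]
print(np.round(c,1)); ctr=np.mean(c,0);print("ctr",ctr)
for i in range(4):
    v=c[(i+1)%4]-c[i];print(np.linalg.norm(v),np.degrees(np.arctan2(v[1],v[0])))
print("knob",ray(p,(311.5,183),50)); print("scene knob",ray(d["scene"],(345,282),46))
print("jar",ray(p,(360,233),45),"dish",ray(p,(260,142),10))
m=bright(p);n,l,s,cc=cv2.connectedComponentsWithStats(m);print(s[s[:,4]>2000])
k=np.argsort(s[1:,4])[-1]+1; print(cv2.minAreaRect(np.argwhere(l==k)[:,::-1].astype(np.float32)))
E
```

```text
scene [([561, 174, 7, 11, 20], array([564. , 178.5])), ([573, 181, 8, 7, 16], array([576.5, 183.4])), ([391, 185, 13, 6, 48], array([396.9, 187.5])), ([585, 190, 9, 6, 17], array([588.5, 192.5])), ([607, 200, 9, 6, 21], array([610.1, 202.4])), ([398, 210, 21, 11, 187], array([407.7, 214.9])), ([339, 275, 12, 14, 144], array([344.4, 281.5]))]
top [([306, 177, 12, 11, 79], array([311.7, 181.9])), ([187, 214, 24, 24, 458], array([198.6, 225.7])), ([305, 337, 10, 13, 66], array([309.7, 343.1]))]
[[719.8 191.4  62. ]
 [565.1 -38.9  62. ]
 [383.8  78.6  62. ]
 [539.6 310.4  62. ]]
ctr [552.08177902 135.34025018  62.        ]
277.47331065652537 -123.89002859907578
215.99490374975232 147.0427842130413
279.2942788257653 56.089270854081846
215.8720295934348 -33.44002974825058
knob [691.04082802  43.26254588  50.        ]
scene knob [692.56628411  44.70235147  46.        ]
jar [606.40443325 -37.97366033  45.        ] dish [777.53567945 134.59077332  10.        ]
[[     0      0    640    480 289013]
 [   146    165    215    202  18165]]
((253.90049743652344, 264.12255859375), (171.16827392578125, 134.69537353515625), 34.31509017944336)
```

>>> play_rows([
  [[4,-2.3,0,0,0,0],[8,-4.6,0,0,0,0],[12,-6.9,0,0,0,0],[16,-9.2,0,0,0,0],[20,-11.5,0,0,0,0]],
], jaw=0)

```text
time: 0.6
tool_pos: [327.4, -408.9, 230.8]
tcp_rot: [-180.0, 0.0, 16.1]
ft_force: [0.2, -0.0, 0.3]
finger_gap: 11.9
grip_force: 0.0
```

>>> play_rows([
  [[4,-2.3,0,0,0,0],[8,-4.6,0,0,0,0],[12,-6.9,0,0,0,0],[16,-9.2,0,0,0,0],[20,-11.5,0,0,0,0]],
])

```text
time: 1.1
tool_pos: [487.8, -242.9, 231.0]
tcp_rot: [-180.0, 0.0, 16.1]
ft_force: [0.7, -1.0, 0.0]
finger_gap: 0.1
grip_force: 0.0
```

>>> play_rows([
  [[4,-2.3,0,0,0,0],[8,-4.6,0,0,0,0],[12,-6.9,0,0,0,0],[16,-9.2,0,0,0,0],[20,-11.5,0,0,0,0]],
])

```text
time: 1.6
tool_pos: [648.0, -77.1, 230.7]
tcp_rot: [-180.0, 0.0, 16.1]
ft_force: [0.7, 0.2, -0.1]
finger_gap: 0.4
grip_force: 0.0
```

>>> play_rows([
  [[3,-1.7,0,0,0,8],[6,-3.4,0,0,0,16],[9,-5.1,0,0,0,24],[11,-6.4,0,0,0,32],[11,-6.4,0,0,0,40]],
])

```text
time: 2.1
tool_pos: [736.0, 16.6, 229.5]
tcp_rot: [-180.0, 0.1, -24.1]
ft_force: [0.2, -0.6, -0.1]
finger_gap: 0.2
grip_force: 0.0
```

>>> play_rows([
  [[0,0,2,0,0,5],[0,0,4,0,0,9.7],[0,0,6,0,0,9.7],[0,0,8,0,0,9.7],[0,0,8,0,0,9.7]],
])

```text
time: 2.6
tool_pos: [732.4, 13.4, 146.0]
tcp_rot: [179.8, 0.4, -33.6]
ft_force: [-0.6, 0.0, -0.0]
finger_gap: -0.2
grip_force: 0.0
```

Run:
```python
from bench import sensors, optics
import cv2,pickle
from h import *
s=sensors.sense();print({k:np.round(s[k],2) for k in("time","joint_pos","tool_pos","tcp_rot","ft_force","finger_gap")})
p=optics.snapshot("wrist");cv2.imwrite("pics/w1.png",p["pixels"][:,:,::-1])
pickle.dump((s,p),open("w1.pkl","wb"))
print(p["T_tool_cam"].round(3).tolist(),p["mtx"].tolist()); print(blue(p)[0])
```

```text
{'time': np.float64(2.6), 'joint_pos': array([ -2.96,  31.1 ,  65.34,  -0.  ,  84.01, 120.65]), 'tool_pos': array([732.42,  13.38, 146.04]), 'tcp_rot': array([179.77,   0.39, -33.61]), 'ft_force': array([-0.58,  0.05, -0.01]), 'finger_gap': np.float64(-0.15)}
[[-0.001, -0.962, -0.272, 67.974], [1.0, -0.001, 0.0, -1.334], [-0.0, -0.272, 0.962, -142.447], [0.0, 0.0, 0.0, 1.0]] [[409.64471679504965, 0.0, 321.6150974184078], [0.0, 409.64471679504965, 240.95103964839828], [0.0, 0.0, 1.0]]
[]
```

View pics/w1.png

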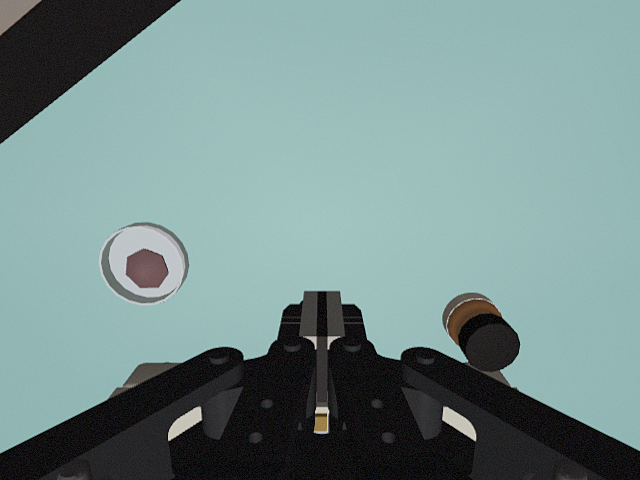

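The wrist view shows the shut fingertips at (322,300), the dish at (145,265) and the jar at (480,330), both well clear. The knob is hidden behind the hand, in line with it. I'll descend.

>>> play_rows([
  [[0,0,3,0,0,0],[0,0,6,0,0,0],[0,0,9,0,0,0],[0,0,10.8,0,0,0],[0,0,10.8,0,0,0]],
])

```text
time: 3.15
tool_pos: [733.2, 13.3, 40.3]
tcp_rot: [179.9, 0.2, -33.6]
ft_force: [-1.0, 0.3, -1.0]
finger_gap: 0.2
grip_force: 0.0
```

>>> play_rows([
  [[0,0,0,0,0,0],[0,0,0,0,0,0]],
])

```text
time: 3.35
tool_pos: [737.0, 13.1, 46.3]
tcp_rot: [-179.9, -0.2, -33.6]
ft_force: [1.0, 0.6, 0.2]
finger_gap: -0.1
grip_force: 0.0
```

Run:
```python
from bench import sensors, optics
import cv2
from h import *
s=sensors.sense();print({k:np.round(s[k],2) for k in("time","tool_pos","tcp_rot","ft_force","finger_gap")})
ims=[]
for n,(x,y) in (("scene",(345,282)),("top",(311,183))):
    p=optics.snapshot(n);print(n,blue(p)[0]);ims.append(cv2.resize(np.ascontiguousarray(p["pixels"][y-40:y+40,x-40:x+40,::-1]),(400,400),interpolation=cv2.INTER_NEAREST))
cv2.imwrite("pics/c2.png",np.hstack(ims))
```

```text
{'time': np.float64(3.35), 'tool_pos': array([737.02,  13.13,  46.31]), 'tcp_rot': array([-179.88,   -0.2 ,  -33.61]), 'ft_force': array([1.  , 0.63, 0.2 ]), 'finger_gap': np.float64(-0.06)}
scene [([391, 185, 13, 6, 40], array([396.5, 187.4])), ([398, 210, 21, 11, 188], array([407.7, 214.9])), ([342, 275, 4, 5, 18], array([343.5, 276.8]))]
top [([187, 214, 24, 24, 455], array([198.6, 225.7]))]
```

View pics/c2.png

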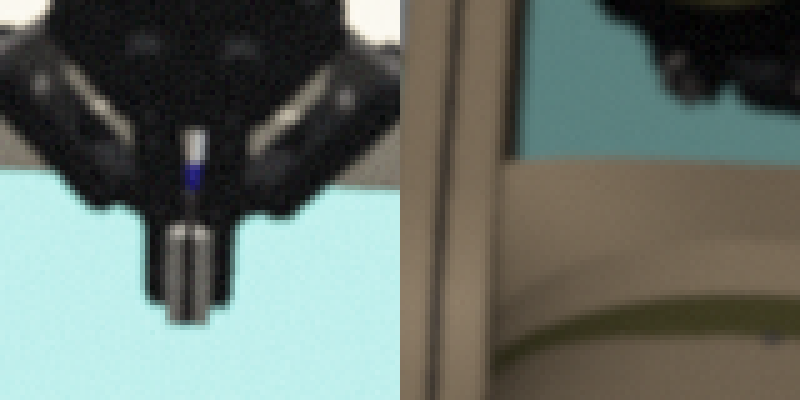

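Fingers are in line with the knob, which shows through the finger gap at (195,178) in the left crop. The top view is blocked by the arm. I'll lower 8 mm and approach.

>>> play_rows([
  [[-0.5,0,0.4,0,0,0],[-1,0,0.8,0,0,0],[-1.6,0,0.8,0,0,0],[-2.2,0,0.8,0,0,0],[-2.7,0,0.8,0,0,0]],
])

```text
time: 3.95
tool_pos: [712.0, 28.7, 35.2]
tcp_rot: [180.0, 0.0, -33.6]
ft_force: [0.6, 0.9, 0.3]
finger_gap: 0.1
grip_force: 0.0
```

>>> play_rows([
  [[-0.2,0,0,0,0,0],[-0.4,0,0,0,0,0],[-0.6,0,0,0,0,0],[-0.8,0,0,0,0,0],[-1.0,0,0,0,0,0]],
])

```text
time: 4.45
tool_pos: [705.1, 33.3, 35.6]
tcp_rot: [-180.0, -0.1, -33.6]
ft_force: [4.8, -1.8, -1.2]
finger_gap: 0.2
grip_force: 2.3
```

>>> play_rows([
  [[-0.2,0,0,0,0,0],[-0.4,0,0,0,0,0],[-0.6,0,0,0,0,0],[-0.8,0,0,0,0,0],[-1.0,0,0,0,0,0]],
])

```text
time: 4.95
tool_pos: [696.3, 39.1, 35.6]
tcp_rot: [-180.0, -0.1, -33.6]
ft_force: [4.9, -2.9, -1.6]
finger_gap: -0.4
grip_force: 2.7
```

>>> play_rows([
  [[-0.2,0,0,0,0,0],[-0.4,0,0,0,0,0],[-0.6,0,0,0,0,0],[-0.8,0,0,0,0,0],[-1.0,0,0,0,0,0]],
])

```text
time: 5.45
tool_pos: [688.7, 44.2, 35.7]
tcp_rot: [-180.0, -0.1, -33.6]
ft_force: [9.5, -4.7, -3.4]
finger_gap: 0.1
grip_force: 5.0
```

>>> play_rows([
  [[-0.2,0,0,0,0,0],[-0.4,0,0,0,0,0],[-0.6,0,0,0,0,0],[-0.8,0,0,0,0,0],[-0.8,0,0,0,0,0]],
])

```text
time: 5.95
tool_pos: [682.0, 48.6, 35.7]
tcp_rot: [-180.0, -0.1, -33.6]
ft_force: [6.6, -4.1, -2.4]
finger_gap: 0.3
grip_force: 4.0
```

>>> play_rows([
  [[-0.1,0,0,0,0,0],[-0.2,0,0,0,0,0],[-0.3,0,0,0,0,0],[-0.4,0,0,0,0,0],[-0.4,0,0,0,0,0]],
])

```text
time: 6.45
tool_pos: [678.3, 51.1, 35.6]
tcp_rot: [-180.0, -0.1, -33.6]
ft_force: [5.4, -2.3, -1.2]
finger_gap: 0.1
grip_force: 2.9
```

>>> play_rows([
  [[-0.1,0,0,0,0,0],[-0.2,0,0,0,0,0],[-0.3,0,0,0,0,0],[-0.3,0,0,0,0,0],[-0.3,0,0,0,0,0]],
])

```text
time: 6.95
tool_pos: [675.4, 53.0, 35.6]
tcp_rot: [-180.0, -0.0, -33.6]
ft_force: [3.7, -2.6, -0.3]
finger_gap: 0.1
grip_force: 2.2
```

Run:
```python
from bench import sensors, optics
import cv2
from h import *
s=sensors.sense();print({k:np.round(s[k],2) for k in("time","tool_pos","ft_force")})
x,y=345,240
p=optics.snapshot("scene");im=p["pixels"][y-60:y+60,x-75:x+75,::-1]
cv2.imwrite("pics/c3.png",cv2.resize(np.ascontiguousarray(im),(750,600),interpolation=cv2.INTER_CUBIC))
```

```text
{'time': np.float64(6.95), 'tool_pos': array([675.44,  53.03,  35.64]), 'ft_force': array([ 3.73, -2.61, -0.31])}
```

View pics/c3.png

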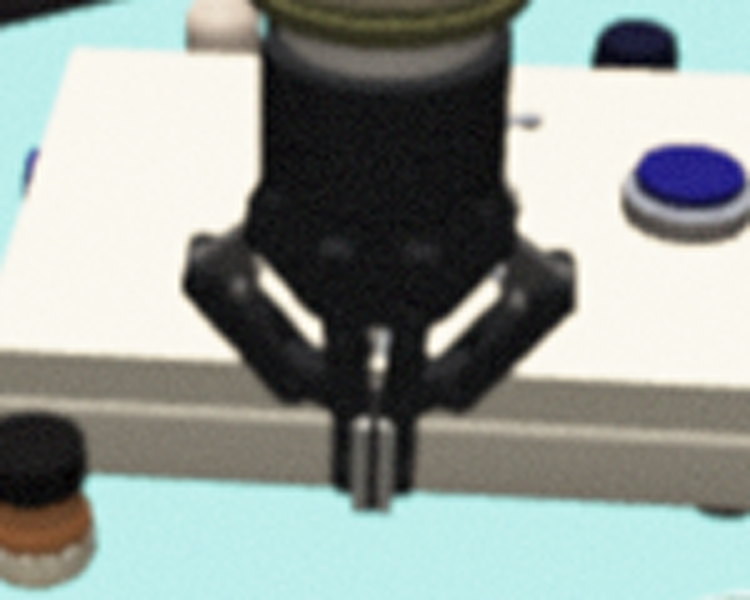

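The crop shows the fingers at (372,465) against the base side, with knob and pin hidden. The force has fallen past the ramp peak, so I'll carry on inwards until the hard stop is felt.

>>> play_rows([
  [[-0.1,0,0,0,0,0],[-0.2,0,0,0,0,0],[-0.3,0,0,0,0,0],[-0.3,0,0,0,0,0]],
])

```text
time: 7.4
tool_pos: [673.4, 54.4, 35.7]
tcp_rot: [-180.0, -0.1, -33.6]
ft_force: [7.1, -3.7, -1.8]
finger_gap: -0.0
grip_force: 3.5
```

>>> play_rows([
  [[-0.1,0,0,0,0,0],[-0.2,0,0,0,0,0],[-0.2,0,0,0,0,0],[-0.2,0,0,0,0,0]],
])

```text
time: 7.8
tool_pos: [671.7, 55.5, 35.7]
tcp_rot: [-180.0, -0.1, -33.6]
ft_force: [6.3, -4.1, -0.6]
finger_gap: 0.3
grip_force: 3.5
```

>>> play_rows([
  [[-0.1,0,0,0,0,0],[-0.2,0,0,0,0,0],[-0.2,0,0,0,0,0],[-0.2,0,0,0,0,0]],
])

```text
time: 8.2
tool_pos: [670.1, 56.6, 35.7]
tcp_rot: [-180.0, -0.1, -33.6]
ft_force: [5.8, -2.8, -1.3]
finger_gap: 0.1
grip_force: 3.6
```

>>> play_rows([
  [[-0.1,0,0,0,0,0],[-0.2,0,0,0,0,0],[-0.2,0,0,0,0,0],[-0.2,0,0,0,0,0]],
])

```text
time: 8.6
tool_pos: [668.5, 57.7, 35.7]
tcp_rot: [-180.0, -0.1, -33.6]
ft_force: [5.6, -3.1, -0.9]
finger_gap: -0.2
grip_force: 3.7
```

>>> play_rows([
  [[-0.1,0,0,0,0,0],[-0.2,0,0,0,0,0],[-0.2,0,0,0,0,0],[-0.2,0,0,0,0,0]],
])

```text
time: 9.0
tool_pos: [667.4, 58.4, 35.8]
tcp_rot: [-180.0, -0.2, -33.6]
ft_force: [9.5, -5.9, -2.2]
finger_gap: 0.0
grip_force: 5.1
```

>>> play_rows([
  [[-0.1,0,0,0,0,0],[-0.2,0,0,0,0,0],[-0.2,0,0,0,0,0],[-0.2,0,0,0,0,0]],
])

```text
time: 9.4
tool_pos: [667.3, 58.4, 36.1]
tcp_rot: [-179.9, -0.4, -33.7]
ft_force: [16.4, -9.5, -6.9]
finger_gap: -0.2
grip_force: 9.2
```

Hard stop reached (19 N, no more travel). Now I'll ease back slowly.

>>> play_rows([
  [[0.15,0,0,0,0,0],[0.3,0,0,0,0,0],[0.45,0,0,0,0,0],[0.6,0,0,0,0,0],[0.75,0,0,0,0,0]],
])

```text
time: 9.9
tool_pos: [671.4, 55.7, 35.7]
tcp_rot: [-180.0, -0.1, -33.6]
ft_force: [6.2, -4.1, -1.2]
finger_gap: 0.1
grip_force: 3.5
```

>>> play_rows([
  [[0.15,0,0,0,0,0],[0.3,0,0,0,0,0],[0.45,0,0,0,0,0],[0.6,0,0,0,0,0],[0.75,0,0,0,0,0]],
])

```text
time: 10.4
tool_pos: [676.0, 52.4, 34.9]
tcp_rot: [180.0, 0.1, -33.6]
ft_force: [0.3, 0.1, -0.0]
finger_gap: 0.1
grip_force: 0.0
```

>>> play_rows([
  [[0.1,0,0,0,0,0],[0.2,0,0,0,0,0],[0.3,0,0,0,0,0],[0.3,0,0,0,0,0],[0.3,0,0,0,0,0]],
])

```text
time: 10.9
tool_pos: [679.3, 50.3, 35.2]
tcp_rot: [180.0, 0.0, -33.6]
ft_force: [0.3, -1.1, -0.9]
finger_gap: -0.1
grip_force: 0.0
```

Force is zero about 10 mm back from the stop, so the slide is latched. I'll withdraw outward, then up and away.

>>> play_rows([
  [[0.5,0,0,0,0,0],[1.5,0,0,0,0,0],[3,0,0,0,0,0],[5,0,0,0,0,0],[6,0,0,0,0,0]],
])

```text
time: 11.4
tool_pos: [730.9, 15.7, 35.5]
tcp_rot: [-180.0, -0.1, -33.7]
ft_force: [-0.6, 0.1, -0.5]
finger_gap: 0.2
grip_force: 0.0
```

>>> play_rows([
  [[0,0,-3,0,0,0],[0,0,-7,0,0,0],[0,0,-11,0,0,0],[0,0,-15,0,0,0],[0,0,-19,0,0,0]],
])

```text
time: 11.9
tool_pos: [729.3, 16.9, 227.0]
tcp_rot: [-180.0, 0.0, -33.6]
ft_force: [0.2, -0.0, 0.1]
finger_gap: -0.1
grip_force: 0.0
```

>>> play_rows([
  [[0,4,0,0,0,0],[0,8,0,0,0,0],[0,12,0,0,0,0],[0,16,0,0,0,0],[0,20,0,0,0,0]],
])

```text
time: 12.4
tool_pos: [617.8, -150.8, 225.5]
tcp_rot: [-180.0, -0.0, -33.6]
ft_force: [0.6, -1.3, 0.2]
finger_gap: 0.0
grip_force: 0.0
```

>>> play_rows([
  [[0,4,0,0,0,0],[0,8,0,0,0,0],[0,10,0,0,0,0],[0,10,0,0,0,0],[0,10,0,0,0,0]],
])

```text
time: 12.9
tool_pos: [563.4, -233.0, 225.5]
tcp_rot: [-180.0, -0.0, -33.7]
ft_force: [-0.5, 0.4, 0.7]
finger_gap: -0.0
grip_force: 0.0
```

Run:
```python
from bench import sensors, optics
import cv2
from h import *
s=sensors.sense();print({k:np.round(s[k],2) for k in("time","tool_pos","ft_force")})
p=optics.snapshot("top");print(blue(p)[0]);cv2.imwrite("pics/t4.png",p["pixels"][:,:,::-1])
for st,c in blue(p)[0]: print(ray(p,c,46).round(1))
p=optics.snapshot("scene");print(blue(p)[0])
```

```text
{'time': np.float64(12.9), 'tool_pos': array([ 563.42, -233.01,  225.54]), 'ft_force': array([-0.54,  0.42,  0.74])}
[([294, 196, 11, 10, 76], array([299.2, 200.3])), ([187, 214, 24, 24, 458], array([198.6, 225.7])), ([305, 337, 10, 13, 65], array([309.6, 343.2]))]
[661.9  63.9  46. ]
[617.7 231.4  46. ]
[425.1  46.1  46. ]
[([391, 185, 13, 6, 41], array([397.2, 187.4])), ([398, 210, 21, 11, 189], array([407.6, 214.9])), ([340, 261, 13, 14, 147], array([345.7, 267.6]))]
```

View pics/t4.png

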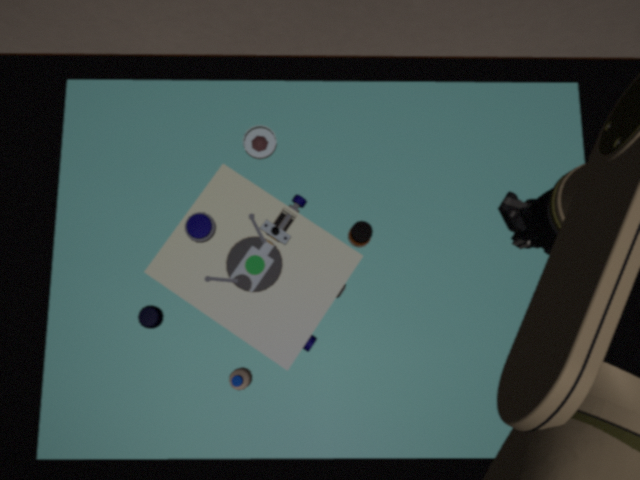

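The knob now stands at (299,200), about 37 mm further in than at the start. The green filter is centred in the window at (255,265), and the other objects haven't moved.

```bash
python3 -c "
from bench import job
print(job.hand_in())"
```

```text
the job is handed in; nothing more can be done
None
```

The green filter is over the lamp: I pushed the slide to its hard stop and eased it back, and it held at about 37 mm in, judged by camera. The hand is clear, the jar, dish, eyepiece and bottle look unmoved, and the job is handed in; it returned no verdict.

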